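# Set up the recipe-book stand

### The arm

A 6-joint arm with a two-finger parallel gripper is mounted at the origin on a cart in front of the work surface, level with it; the furniture and walls round the work are solid. World frame = base frame: x ahead of the robot, y to its left, z up, the work surface at z = 0. Lengths are in m, angles in rad, forces in N, time in s.
With the tool pointing down it reaches from about 0.3 to 0.775 m from the base axis. Payload 14.6 kg.
Tool frame: the origin (TCP) lies at the centre of the arm's flange, where the gripper is bolted on; the fingertips stand 199 mm ahead of it and the grasp point (between the pads) lies ctrl.tcp_to_grasp ahead of it (ctrl.tcp_to_grasp is the distance from the TCP to the grasp point, in m); z points along the fingers, y is the line along which they close (so a half turn about z gives the same grasp; the last joint's range is limited). The gripper opens to 94 mm and grips with 3 to 60 N. Pads are 16 mm wide; open, the fingers measure 119 mm over their backs; the gripper's body (75 mm by 177 mm) begins 78 mm behind the grasp point.
Start: joints at [-1.358, 0.3, 1.521, -0, 1.321, -0.067], TCP at [0.152, -0.529, 0.405] pointing down, gripper open.
Joint ranges: [-3.03, 3.03], [-0.79, 2.21], [0.23, 2.52], [-1.04, 4.18], [0, 3.07], [-2.55, 2.55]. Speed limits (rad/s): [2.22, 2.22, 2.57, 3.14, 3.14, 3.14].

### API

Orientations are given as [roll, pitch, yaw] about the fixed x, y, z axes, in that order (R = Rz(yaw) Ry(pitch) Rx(roll)).
In Python, from station import ctrl gives the robot as it stands. The module is installed in compiled form; this text tells all that it offers.
- The arm moves only by the shell command python3 -m jog 'ROWS' [OPENING] [FORCE]. ROWS is JSON, a list of rows, each a list of 6 numbers: the shift along the tool's x, y, z in cm, then the turn, a rotation vector about the tool's x, y, z in rad. In form: [[tx, ty, tz, ax, ay, az], ...]. A call has 1 to 8 rows; each row is the pose to reach, as a shift and turn from the pose commanded when the call began, along the tool's axes at that moment; what a row does not reach only later rows make up. A row lasts 1/10 s, in which the tool goes at most 50 mm and 8.59 degrees, less where a joint would pass 70% of its speed; a pose out of reach is approached as far as the arm can. A call with a gripper value outside its range is refused whole. OPENING is the opening in per cent of the stroke, from 0 (shut) to 100 (fully open), set as the call begins (- or left out, the last holds). The fingers move at their own pace and stop on an object; FORCE is the grip in N (left out, the last holds). Time passes only in rows, so rows that repeat a pose let the fingers close. It gives the time, the measured TCP pose, the force, the opening and the grip force at its end, in the units of the state.
- ctrl.get_obs(): the state, without advancing time (a new reading comes with each control period).
- ctrl.camera(name): name is "side" or "top" or "wrist"; returns a dict with "img" (384x512x3 uint8, blue, green, red), "intrinsics" (3x3 intrinsics, pixels), "k1" (the pictures are not rectified: a ray, as slopes to the right and down, at radius r is drawn at 1 + k1 r^2 times it, then the intrinsics apply), "R" (3x3) and "t" (3): a world point X has camera coordinates R X + t. Camera axes: x right, y down, z forward; pixel columns grow to the right and rows downward; lengths in m; the calibration is good to about 2 mm. A picture is of the moment at which its call begins. There is no depth.
- ctrl.hand_in(): hands the job in; it is judged then, once.
The state is a dict: "time_s": time; "qpos": joint angles; "joint_vel": joint speeds; "tau": joint torques, N m; "ee_pos": TCP position; "eef_rot": TCP orientation; "force": force on the tool from outside, world axes, zero at the start; "moment": the same for the moment, N m; "grip_width": finger opening in m; "grip_force": force on a finger pad.
Only numpy, scipy, OpenCV 4.12 (cv2) and the standard library are available. Lean on these libraries where they do the work, as an engineer would, in place of code of your own. Each camera call takes 0.05 s, during which the arm holds its last target. There are 200 camera calls.

### The job

Set up the recipe-book stand, the wider of the two folding wooden stands on the worktop: lift its rest by the tab and swing it up and back past the middle of its spring until it snaps fully open. Leave the narrow stand folded and the spice jar standing.

Things in the scene. Friction and masses are not known exactly. Their poses are not given: they have to be found in the camera images.
- book_stand: The wide stand: pale wooden base 175 (x) x 200 (y) mm, 13 mm high, fixed to the worktop; slatted pale rest 176 mm wide, 8 mm thick, hinged near the base's far edge, folded flat on it; a dark steel tab on the rest's free edge overhangs the base's front. Two 30 mm pegs stand at x -61, y +-84 mm. Origin on the worktop; x level, from tab to hinge (away from the robot +-20 degrees), z up.
- book_stand_rest (a joint): Angle of the wide stand's rest: 0 = folded flat, 1.83 = fully open (its stop, leaning 15 degrees back beyond upright). Spring struts at its sides make it over-centre: below about 1.1 rad it is driven back to 0, beyond that it snaps on to 1.83 when let go (safely so from 1.35 rad). Lifting it at the tab takes 3 to 5 N.
- book_stand_tab (a point): Where to pinch the wide stand's tab; 153 mm from the hinge line, 19 mm above the worktop when folded; moves with the rest. The tab is 24 mm wide (along y), 7 mm thick; it goes on 17 mm outwards from this point and 38 mm towards the hinge, where the slats begin; the base front is 18 mm from it. Pinched across its width by fingers pointing down, it can turn between the pads as the rest swings.
- book_stand_hinge (a point): Middle of the wide stand's hinge line, fixed, 19 mm above the worktop. x axis level, pointing from the folded tab to the hinge; y along the hinge line; z up. At joint angle q the tab point is at x = -0.153 cos q, y = 0, z = 0.153 sin q (m) in this frame.
- phone_stand_rest (a joint): Angle of the rest of the narrow stand, of the same design and materials but with a base 175 x 100 mm and a rest 76 mm wide: 0 = folded flat, 1.83 = open. It is to stay folded.
- phone_stand_tab (a point): The tab of the narrow stand, 24 mm wide, at the same place on it as on the wide one.
- spice_jar: Round spice jar with a dark cap, green on top, 44 mm across, 105 mm high, standing on the worktop between the two stands; origin at the centre of its underside, z up.
Things that resemble listed ones, but are neither listed nor needed, are in the scene too. What is shaped like the spice_jar but red is not meant.

How it is judged:
By the outcome, as a careful person would: the job done as asked, in the order asked, and still so for the second after the job is handed in, with the robot touching nothing.
It also fails if it takes over 35 s, if anything falls off the work surface, if the arm or the gripper's body presses on something with over 40 N, if the wrist force passes 120 N, or if a joint passes its speed limit or range.

## Working session

There is one attempt and no reset: what is moved stays moved. The work goes in short steps, Python scripts to look and compute and a shell command to move; the robot and the scene stay as the last step left them, time stands still between calls to the robot, and variables do not carry over. Pictures are saved under pics/ and viewed, at most 10 in all, crops included, and the job is handed in when it is done.

```bash
mkdir -p pics; cat > h.py <<'E'
import numpy as np, cv2
from station import ctrl
def shot(n,f):
    c=ctrl.camera(n); cv2.imwrite(f'pics/{f}.png',c['img']); return c
def ray(c,uv):
    K=np.array(c['intrinsics'],float);k=c['k1']
    p=cv2.undistortPoints(np.array([[uv]],float),K,np.array([k,0,0,0.]))[0,0]
    R=np.array(c['R']);t=np.array(c['t']);return -R.T@t,R.T@np.array([p[0],p[1],1])
def onz(c,uv,z):
    o,d=ray(c,uv);return o+d*(z-o[2])/d[2]
E
python3 - <<'E'
from h import *
print(ctrl.tcp_to_grasp)
for n in('top','side'):
    c=shot(n,n+'1');o,_=ray(c,(256,192));print(n,o,c['k1'],c['img'].shape)
o=ctrl.get_obs();print(o)
E
```

```text
0.1804
top [ 0.3966241  -0.01372143  1.31130903] -0.07147596034642817 (384, 512, 3)
side [ 0.32892904 -0.35540119  0.89054888] 0.034788365608692265 (384, 512, 3)
{'time_s': 0.1, 'qpos': array([-1.35757744e+00,  3.00410899e-01,  1.52148125e+00,  2.25080144e-05,
        1.32071832e+00, -6.65819341e-02]), 'joint_vel': array([-5.64423885e-04, -2.56166408e-03, -1.31652868e-03,  1.08127343e-03,
        8.90584177e-04,  3.65208789e-05]), 'tau': array([ 5.02968433e-04, -5.32644510e+01, -3.53286874e+01,  7.09583564e-02,
        2.34815682e-02, -5.77998799e-05]), 'ee_pos': array([ 0.15189373, -0.5285861 ,  0.40416149]), 'eef_rot': array([-3.14057855e+00, -8.94715001e-05,  2.79795191e-01]), 'force': array([-0.50508133,  0.32890109, -0.30976346]), 'moment': array([-0.01743149,  0.03584133, -0.01428236]), 'grip_force': 0.0, 'grip_width': 0.09388421453011594}
```

View pics/top1.png

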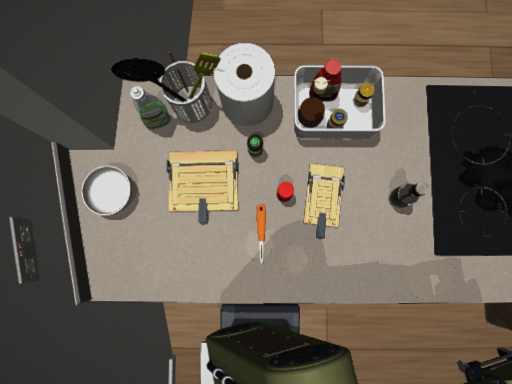

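View pics/side1.png

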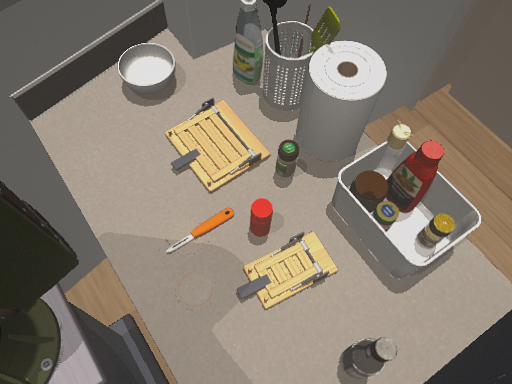

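The top view shows the wide stand at about (203,183) with its dark tab at (203,211). The green jar is at (256,145), the narrow stand at (323,197) and the paper roll at (245,85). Next I'll measure the stand and tab.

```bash
python3 - <<'E'
from h import *
from scipy import ndimage as N
top=ctrl.camera('top');side=ctrl.camera('side')
res={}
for n,c,box,tabbox in(('top',top,(150,140,255,230),(190,198,216,228)),('side',side,(155,90,275,195),(165,145,203,175))):
    g=c['img'];hsv=cv2.cvtColor(g,cv2.COLOR_BGR2HSV)
    m=((hsv[...,0]>12)&(hsv[...,0]<32)&(hsv[...,1]>70)&(hsv[...,2]>120)).astype(np.uint8)
    z=np.zeros_like(m);x0,y0,x1,y1=box;z[y0:y1,x0:x1]=m[y0:y1,x0:x1]
    z=cv2.morphologyEx(z,cv2.MORPH_CLOSE,np.ones((7,7)))
    k=max(cv2.findContours(z,0,2)[0],key=cv2.contourArea)
    r=cv2.boxPoints(cv2.minAreaRect(k));print(n,'base px',r.round(1).tolist())
    P=np.array([onz(c,p,.015) for p in r]);print(P.round(4).tolist(),'centre',P.mean(0).round(4))
    d=(hsv[...,2]<90).astype(np.uint8);z=np.zeros_like(d);x0,y0,x1,y1=tabbox;z[y0:y1,x0:x1]=d[y0:y1,x0:x1]
    k=max(cv2.findContours(z,0,2)[0],key=cv2.contourArea)
    r=cv2.boxPoints(cv2.minAreaRect(k));P=np.array([onz(c,p,.022) for p in r]);print('tab',r.round(1).tolist(),P.round(4).tolist(),P.mean(0).round(4))
a=top['img'][130:235,145:270];b=side['img'][85:200,150:280]
cv2.imwrite('pics/c1.png',np.hstack([cv2.resize(a,(400,400*105//125),interpolation=2),cv2.resize(b,(380,336),interpolation=2)]))
E
```

```text
top base px [[166.8000030517578, 151.1999969482422], [236.89999389648438, 149.6999969482422], [238.1999969482422, 210.10000610351562], [168.0, 211.60000610351562]]
[[0.693, 0.2677, 0.015], [0.6976, 0.0631, 0.015], [0.5218, 0.0573, 0.015], [0.5165, 0.258, 0.015]] centre [0.6073 0.1615 0.015 ]
tab [[199.39999389648438, 222.3000030517578], [206.0, 208.0], [212.1999969482422, 210.8000030517578], [205.60000610351562, 225.10000610351562]] [[0.4862, 0.1663, 0.022], [0.5268, 0.1484, 0.022], [0.5188, 0.1308, 0.022], [0.4783, 0.1487, 0.022]] [0.5025 0.1485 0.022 ]
side base px [[163.8000030517578, 132.6999969482422], [220.39999389648438, 89.0], [270.1000061035156, 153.5], [213.5, 197.1999969482422]]
[[0.5141, 0.2509, 0.015], [0.7005, 0.2877, 0.015], [0.6932, 0.0597, 0.015], [0.5202, 0.0373, 0.015]] centre [0.607  0.1589 0.015 ]
tab [[175.0, 169.0], [194.3000030517578, 157.8000030517578], [195.10000610351562, 159.1999969482422], [175.8000030517578, 170.39999389648438]] [[0.4843, 0.1445, 0.022], [0.5366, 0.1455, 0.022], [0.5362, 0.1411, 0.022], [0.484, 0.1402, 0.022]] [0.5103 0.1428 0.022 ]
```

View pics/c1.png

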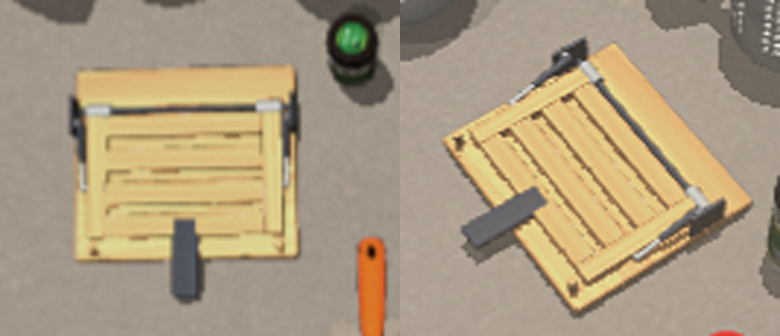

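The crops show the tab clearly: pixels (199..207,199..223) in the top view and (171..199,149..167) in the side view. I'll use a bluish-grey mask for the tab.

```bash
python3 - <<'E'
from h import *
from scipy.optimize import least_squares
for n,box in(('top',(190,194,216,228)),('side',(165,142,205,175))):
    c=ctrl.camera(n);g=c['img'].astype(int);m=((g[...,0]>=g[...,2]-2)&(g.max(2)<130)).astype(np.uint8)
    z=np.zeros_like(m);x0,y0,x1,y1=box;z[y0:y1,x0:x1]=m[y0:y1,x0:x1]
    k=max(cv2.findContours(z,0,1)[0],key=cv2.contourArea)
    mk=np.zeros_like(m);cv2.drawContours(mk,[k],-1,1,-1);yy,xx=np.nonzero(mk)
    for zz in(.019,.0225):
        P=np.array([onz(c,p,zz) for p in zip(xx,yy)])[:,:2];ctr=P.mean(0)
        w,v=np.linalg.eigh(np.cov(P.T));u=v[:,1]*np.sign(v[0,1]);s=(P-ctr)@u;t=(P-ctr)@np.array([-u[1],u[0]])
        print(n,zz,len(P),'ctr',ctr.round(4),'yaw',np.degrees(np.arctan2(u[1],u[0])).round(1),'len',np.ptp(s).round(4),'wid',np.ptp(t).round(4))
    # jar/roll info
c=ctrl.camera('top');s=ctrl.camera('side')
def tri(a,b):
    o1,d1=ray(c,a);o2,d2=ray(s,b);k=np.linalg.lstsq(np.c_[d1,-d2],o2-o1,rcond=None)[0];return ((o1+d1*k[0]+o2+d2*k[1])/2).round(3)
print('jar',tri((256,142),(290,148)),'roll',tri((244,71),(348,69)),'hinge L,R',tri((175.5,164.5),(202,108)),tri((229,163.5),(248,152)))
E
```

```text
top 0.019 175 ctr [0.5182 0.1582] yaw 0.9 len 0.0658 wid 0.0201
top 0.0225 175 ctr [0.5179 0.1577] yaw 0.9 len 0.0656 wid 0.0201
side 0.019 216 ctr [0.5168 0.1567] yaw 2.3 len 0.0674 wid 0.0215
side 0.0225 216 ctr [0.516  0.1546] yaw 2.3 len 0.0672 wid 0.0214
jar [0.7   0.006 0.102] roll [0.852 0.036 0.223] hinge L,R [0.633 0.238 0.046] [0.651 0.086 0.026]
```

The two views agree on the tab point, (0.5015, 0.1565, 0.019), with a yaw of about 0.03 and the hinge near x = 0.654. I'll move above the tab.

```bash
python3 -m jog '[[3.3,-3.5,0,0,0,0],[6.6,-7,0,0,0,0],[9.9,-10.5,0,0,0,0],[13.2,-14,0,0,0,0],[16.5,-17.5,0,0,0,0],[19.8,-21,0,0,0,0],[23.1,-24.5,0,0,0,0],[26.4,-28,0,0,0,0]]' 60
python3 -m jog '[[3.3,-3.5,0,0,0,0.03],[6.6,-7,0,0,0,0.06],[9.9,-10.5,0,0,0,0.1],[13.2,-14,1,0,0,0.14],[16.5,-17.5,2,0,0,0.18],[19.8,-21,4,0,0,0.22],[23,-24.5,6,0,0,0.25],[26.1,-28.2,8,0,0,0.25]]'
python3 -m jog '[[0,0,0,0,0,0],[0,0,0,0,0,0]]'; python3 -c "
from h import *
o=ctrl.get_obs();print(o)"
```

```text
time_s: 1.2
ee_pos: [0.3286, -0.1847, 0.4049]
eef_rot: [3.141, -0.001, 0.279]
force: [1.6, -1.7, -0.2]
grip_width: 0.0563
grip_force: 0.0
time_s: 2.0
ee_pos: [0.4996, 0.1536, 0.3261]
eef_rot: [-3.142, -0.0, 0.029]
force: [0.7, -0.6, 0.2]
grip_width: 0.0564
grip_force: 0.0
time_s: 2.2
ee_pos: [0.499, 0.1521, 0.3263]
eef_rot: [3.141, 0.001, 0.031]
force: [0.2, -1.0, -0.0]
grip_width: 0.0568
grip_force: 0.0
{'time_s': 2.2, 'qpos': array([ 2.25597588e-01,  3.17395951e-01,  1.69053148e+00, -1.46238381e-04,
        1.13519096e+00,  1.76498909e+00]), 'joint_vel': array([-0.036834  , -0.04602812,  0.00875774, -0.00026564,  0.00271191,
       -0.00641008]), 'tau': array([  2.0875968 , -48.51264596, -32.56760359,   0.08964485,
        -0.19197858,   0.2033804 ]), 'ee_pos': array([0.49901677, 0.15206833, 0.32627712]), 'eef_rot': array([3.14116823e+00, 1.47149307e-03, 3.14663181e-02]), 'force': array([ 0.16405543, -0.97436503, -0.00545212]), 'moment': array([-0.01328824,  0.03926822, -0.01170794]), 'grip_force': 0.0, 'grip_width': 0.05682734146737305}
```

```bash
python3 - <<'E'
from h import *
c=shot('wrist','w1');K=np.array(c['intrinsics']);R=np.array(c['R'])
def pr(X): return cv2.projectPoints(np.array([X],float),cv2.Rodrigues(R)[0],np.array(c['t']),K,np.array([c['k1'],0,0,0.]))[0][0,0].round(1)
for X in((.5015,.1565,.0225),(.4845,.156,.0225),(.5395,.1575,.0225)):print(pr(X))
E
```

```text
[257.6 187.6]
[257.6 206.6]
[257.8 143.3]
```

View pics/w1.png

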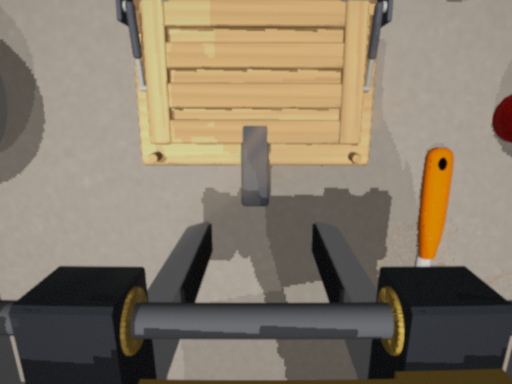

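The wrist view shows the tab at columns 242–269 and its outer end at row 206, about 1–2 mm from the prediction, with the base edge level. I'll descend and pinch.

```bash
python3 -m jog '[[0.2,-0.5,2.5,0,0,0],[0.25,-0.55,5,0,0,0],[0.25,-0.55,7.5,0,0,0],[0.25,-0.55,9.5,0,0,0],[0.25,-0.55,11,0,0,0],[0.25,-0.55,12,0,0,0],[0.25,-0.55,12.2,0,0,0],[0.25,-0.55,12.2,0,0,0]]' 60
python3 -m jog '[[0,0,0,0,0,0],[0,0,0,0,0,0],[0,0,0,0,0,0],[0,0,0,0,0,0],[0,0,0,0,0,0],[0,0,0,0,0,0]]' 0 35
```

```text
time_s: 3.05
ee_pos: [0.5016, 0.1568, 0.2056]
eef_rot: [-3.141, -0.001, 0.029]
force: [-0.1, 0.4, 0.2]
grip_width: 0.0564
grip_force: 0.0
time_s: 3.65
ee_pos: [0.5014, 0.1578, 0.2051]
eef_rot: [-3.14, -0.0, 0.03]
force: [-0.3, 6.2, 1.0]
grip_width: 0.0238
grip_force: 35.0
```

```bash
python3 -m jog '[[0.04,-0.05,-1.15,0,0,0],[0.17,-0.1,-2.29,0,0,0],[0.39,-0.1,-3.41,0,0,0],[0.68,-0.1,-4.52,0,0,0],[1.06,-0.1,-5.6,0,0,0],[1.52,-0.1,-6.65,0,0,0],[2.06,-0.1,-7.67,0,0,0],[2.67,-0.1,-8.64,0,0,0]]'; python3 -m jog '[[0,0,0,0,0,0]]'
```

```text
time_s: 4.45
ee_pos: [0.5285, 0.1589, 0.2921]
eef_rot: [3.141, 0.0, 0.03]
force: [2.3, -1.4, -6.0]
grip_width: 0.0239
grip_force: 35.0
time_s: 4.55
ee_pos: [0.5287, 0.1589, 0.2926]
eef_rot: [-3.142, -0.001, 0.03]
force: [-1.4, -3.4, -1.7]
grip_width: 0.0234
grip_force: 35.0
```

```bash
python3 -m jog '[[0.93,0,-1.22,0,0,0],[1.97,0,-2.34,0,0,0],[3.12,0,-3.34,0,0,0],[4.36,0,-4.23,0,0,0],[5.69,0,-5,0,0,0],[7.09,0,-5.62,0,0,0],[8.54,0,-6.1,0,0,0],[10.03,0,-6.44,0,0,0]]'; python3 -m jog '[[0,0,0,0,0,0]]'; python3 -c "
from h import *
shot('side','s2')"
```

```text
time_s: 5.35
ee_pos: [0.6288, 0.1618, 0.3559]
eef_rot: [3.141, 0.0, 0.03]
force: [-0.5, -2.6, -1.5]
grip_width: 0.0235
grip_force: 35.0
time_s: 5.45
ee_pos: [0.6292, 0.1617, 0.3559]
eef_rot: [3.142, -0.001, 0.029]
force: [-0.6, -3.6, 4.3]
grip_width: 0.0236
grip_force: 35.0
```

View pics/s2.png

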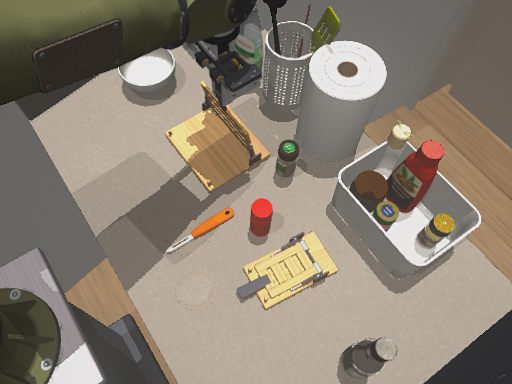

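The side view shows the rest near upright at (235,120), with the gripper holding the tab and the jar and narrow stand untouched. I'll carry it on to about 1.65 rad and release.

```bash
python3 -m jog '[[0.8,0,-0.1,0,0,0],[1.6,0,-0.17,0,0,0],[2.4,0,-0.2,0,0,0],[3.1,0,-0.21,0,0,0],[3.8,0,-0.18,0,0,0],[3.8,0,-0.18,0,0,0]]'
python3 -m jog '[[0,0,0,0,0,0],[0,0,0,0,0,0],[0,0,0,0,0,0],[0,0,0,0,0,0],[0,0,0,0,0,0],[0,0,0,0,0,0]]' 60
python3 -m jog '[[0,0,-1,0,0,0],[0,0,-2.5,0,0,0],[0,0,-4.5,0,0,0],[0,0,-7,0,0,0],[0,0,-9.5,0,0,0],[-3,0,-10,0,0,0],[-7,0,-10,0,0,0],[-11,0,-10,0,0,0]]'
python3 -m jog '[[-4,0,0,0,0,0],[-8,0,0,0,0,0],[-12,0,0,0,0,0],[-12,0,0,0,0,0]]'; python3 - <<'E'
from h import *
a=shot('side','s3')['img'];b=shot('top','t3')['img']
cv2.imwrite('pics/c3.png',np.hstack([cv2.resize(a[70:330,140:400],(400,400)),cv2.resize(b[120:260,140:380],(400,233))[:].copy() if 0 else cv2.resize(b[60:260,150:350],(400,400))]))
E
```

```text
time_s: 6.1
ee_pos: [0.6665, 0.1629, 0.3579]
eef_rot: [3.141, -0.001, 0.03]
force: [0.3, -4.8, 6.4]
grip_width: 0.0232
grip_force: 35.0
time_s: 6.7
ee_pos: [0.6663, 0.1632, 0.3574]
eef_rot: [-3.142, 0.0, 0.03]
force: [0.1, -0.3, 0.0]
grip_width: 0.0564
grip_force: 0.0
time_s: 7.5
ee_pos: [0.5548, 0.1596, 0.4588]
eef_rot: [-3.141, -0.002, 0.03]
force: [-0.6, -0.1, 0.7]
grip_width: 0.0563
grip_force: 0.0
time_s: 7.9
ee_pos: [0.4331, 0.1562, 0.4596]
eef_rot: [-3.141, -0.002, 0.031]
force: [-0.3, -0.2, 0.1]
grip_width: 0.0564
grip_force: 0.0
```

View pics/c3.png

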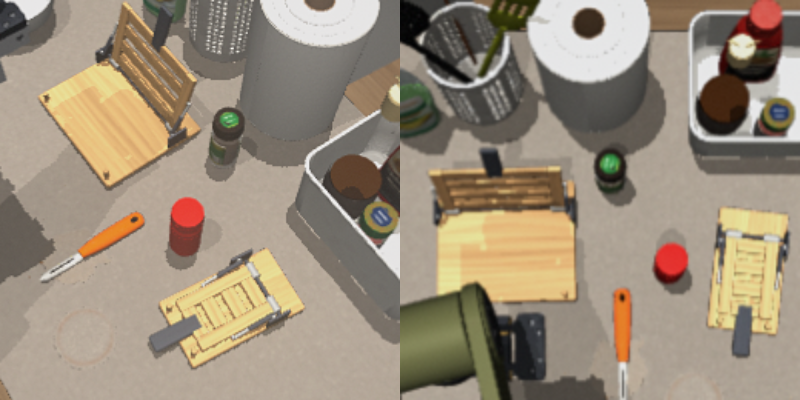

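Both views show the rest leaning back, with the jar standing and the narrow stand folded. I'll check the angle by triangulating the tab tip, then hand in.

```bash
python3 - <<'E'
from h import *
c=ctrl.camera('top');s=ctrl.camera('side')
o1,d1=ray(c,(195,135));o2,d2=ray(s,(248.5,76));k=np.linalg.lstsq(np.c_[d1,-d2],o2-o1,rcond=None)[0]
X=(o1+d1*k[0]+o2+d2*k[1])/2;q=np.arctan2(X[2]-.019,.6545-X[0]);print(X,q)
if q>1.74: print(ctrl.hand_in())
E
```

```text
[0.69671192 0.16027618 0.18361532] 1.8218153027321775
the job is handed in; nothing more can be done
None
```

The wide stand's rest is snapped fully open, measured from the images at about 1.82 rad against its 1.83 stop; the narrow stand is still folded, the spice jar is standing, and the job is handed in at about 8 s on the clock.

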